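# Start two frozen crumpets in the toaster

### The arm

A 6-joint arm with a two-finger parallel gripper is mounted at the origin on the work surface. World frame = base frame: x ahead of the robot, y to its left, z up, the work surface at z = 0. Lengths are in m, angles in rad, forces in N, time in s.
With the tool pointing down it reaches from about 0.325 to 0.9 m from the base axis. Payload 3.5 kg.
Tool frame: the origin (TCP) lies midway between the tips of the shut fingers; the grasp point (between the pads) lies 19 mm behind it; z points along the fingers, y is the line along which they close (so a half turn about z gives the same grasp; the last joint's range is limited). The gripper opens to 85 mm and grips with 20 to 120 N. Pads are 22 mm wide; open, the fingers measure 114 mm over their backs; the gripper's body (76 mm by 85 mm) begins 54 mm behind the grasp point. The pads swing forward as they close: fully open they stand 13 mm farther back than shut.
Start: joints at [-0.103, 0.276, -0.026, 1.268, 0, 1.467], TCP at [0.625, -0, 0.231] pointing down, gripper open.
Joint ranges: [-3.12, 3.12], [-0.85, 1.88], [-1.08, 1.24], [-1.95, 2.15], [-1.57, 1.53], [-3.14, 3.14]. Speed limits (rad/s): [2.57, 2.57, 3.14, 3.14, 3.14, 3.14].

### API

Orientations are given as a unit quaternion [w, x, y, z].
In Python, from station import robot gives the robot as it stands. The module is installed in compiled form; this text tells all that it offers.
- The arm moves only by the tool servo_tool, never from a script. Its argument "plan" is a list of rows, each an object of numbers: "dx", "dy", "dz": the shift along the tool's x, y, z in m; "turn": the turn about the tool's z in degrees; "hand": the opening, from 0 (shut) to 1 (fully open). In form: [{"dx": .., "dy": .., "dz": .., "turn": .., "hand": ..}, ...]. A call has 1 to 20 rows; each row is the pose to reach, as a shift and turn from the pose commanded when the call began, along the tool's axes at that moment; what a row does not reach only later rows make up. A row lasts 1/8 s, in which the tool goes at most 62.5 mm and 10.7 degrees, less where a joint would pass 70% of its speed; a pose out of reach is approached as far as the arm can. A call with a gripper value outside its range is refused whole. The fingers move at their own pace and stop on an object; the grip force is fixed at half the most. Time passes only in rows, so rows that repeat a pose let the fingers close. It gives the time, the measured TCP pose, the force, the opening and the grip force at its end, in the units of the state.
- robot.read_state(): the state, without advancing time (a new reading comes with each control period).
- robot.capture(name): name is "scene" or "side" or "wrist"; returns the picture (480x640x3 uint8, red, green, blue); there is no depth.
- robot.camera_info(name): a dict with "vertical_fov" (degrees; the focal length in pixels is half the picture's height over the tangent of half this angle, whatever the lens; pixels are square), "cx", "cy" (the principal point, pixels), "xyz" and "orientation" of the camera in the world. Camera axes: x right, y down, z forward; pixel columns grow to the right and rows downward; lengths in m; the calibration is good to about 2 mm. A picture is of the moment at which its call begins: read the wrist's pose just before it. camera_info takes no time and is no camera call; for the wrist camera it gives the pose at the moment of the call.
- robot.job_done(): hands the job in; it is judged then, once.
The state is a dict: "clock": time; "q": joint angles; "joint_vel": joint speeds; "effort": joint torques, N m; "tcp_pos": TCP position; "eef_rot": TCP orientation; "ft_force": force on the tool from outside, world axes, zero at the start; "moment": the same for the moment, N m; "opening": finger opening in m; "grip_force": force on a finger pad.
Only numpy, scipy, OpenCV 4.12 (cv2) and the standard library are available. Lean on these libraries where they do the work, as an engineer would, in place of code of your own. Each camera call takes 0.05 s, during which the arm holds its last target. There are 200 camera calls.

### The job

Two crumpets straight from the freezer are standing in the toaster. Push its lever down until it latches and stays down, then press the crumpet key right in and let it up, and after that press the frozen (snowflake) key right in and let it up. Press no other key and none before the lever is down, pick nothing up, and leave the toaster and everything around it where it stands.

Things in the scene. Friction and masses are not known exactly. Their poses are not given: they have to be found in the camera images.
- toaster: Two-slice toaster, steel shell, black end caps, loose on rubber feet, about 1.8 kg: 290 mm long (own y), 190 mm deep (own x), 185 mm to the flat top. Origin: centre of its underside on the counter, z up. Its -x side is the front, with the key strip; the lever is on its -y end wall (y = -145 mm). Two slots along y in the top; a crumpet sticks 30 mm out of each while the lever is up.
- key_strip (a point): Middle of the black key strip, in its surface: 47 mm deep, along the whole front edge of the top, sloping down to the front by 0.26 rad; the point's z is its outward normal. Four plain grey keys stand 5 mm proud of it, 36 mm apart; from the lever end: cancel (round, 22 mm, a square on it), reheat (three bars), crumpet (disc with holes), frozen (snowflake); these three are 22 mm along the row by 20.
- lever_top (a point): Centre of the upper face of the lever's black paddle, mid-width on the toaster's -y end. The paddle is 46 mm (x) by 34 mm (y, outwards), 11 mm thick, 5 mm clear of the end wall, so this point is 22 mm out from the wall (toaster x = 0, y = -167 mm); it is 172 mm above the counter when up, 136 mm when latched down. A browning dial sits lower on the same wall.
- lever (a joint): How far the lever has been pushed straight down, m: 0 up, 0.036 fully down on its stop. Its spring resists with about 3.5 N at the top, falling off on the way down; let go before 0.020 it springs back up, past about 0.025 it goes home and latches, and stays down with the crumpets lowered.
- crumpet_key_top (a point): Centre of the top face of the crumpet key, third from the lever end; at x = -74, y = +8, z = +179 mm in the toaster's frame when up. The point's z axis is the key's outward normal (square to the sloping strip).
- crumpet_key (a joint): How far the crumpet key is pressed in, m, along the strip's inward normal: 0 up, 0.0032 fully down. Momentary, with a return spring: 1.5 N starts it, 4 N puts it fully down, let go it comes up.
- frozen_key_top (a point): Centre of the top face of the frozen (snowflake) key, fourth from the lever end and so farthest from it; at x = -74, y = +44, z = +179 mm in the toaster's frame when up. The point's z axis is the key's outward normal (square to the sloping strip).
- frozen_key (a joint): How far the frozen key is pressed in, m, along the strip's inward normal: 0 up, 0.0032 fully down. Momentary, with a return spring: 1.5 N starts it, 4 N puts it fully down, let go it comes up.
- reheat_key_top (a point): Centre of the top face of the reheat key, second from the lever end (not wanted); at x = -74, y = -28, z = +179 mm in the toaster's frame when up. The point's z axis is the key's outward normal (square to the sloping strip).
- reheat_key (a joint): How far the reheat key is pressed in, m, along the strip's inward normal: 0 up, 0.0032 fully down. Momentary, with a return spring: 1.5 N starts it, 4 N puts it fully down, let go it comes up.
- cancel_key_top (a point): Centre of the top face of the cancel key, round, nearest the lever end (not wanted); at x = -74, y = -64, z = +179 mm in the toaster's frame when up. The point's z axis is the key's outward normal (square to the sloping strip).
- cancel_key (a joint): How far the cancel key is pressed in, m, along the strip's inward normal: 0 up, 0.0032 fully down. Momentary, with a return spring: 1.5 N starts it, 4 N puts it fully down, let go it comes up.
- jar: Square glass jar of marmalade with a round steel twist lid, 74 x 74 mm, 113 mm tall; origin under its centre. Bystander.
- mug: White ceramic mug, 80 mm across, 92 mm tall, handle at its own +y; origin under its centre. Bystander.
- plate: White ceramic plate, 176 mm across, 16 mm tall; origin under its centre. Bystander.
- bin: White plastic stacking bin, open on top, 158 x 218 mm, 95 mm tall; origin under its centre. Bystander.
- bookend: Small L-shaped sheet-steel bookend, 120 mm wide, 150 mm tall, its foot 90 mm deep; origin under the upright plate. Bystander.
- marker_a: Purple-capped marker pen, 128 mm long along its own x, 15 mm thick, lying on the counter near the lever end of the toaster; origin under its centre. Bystander.
- marker_b: Purple-capped marker pen, 128 mm long along its own x, 15 mm thick, lying in the bin; origin under its centre. Bystander.
- marker_c: Purple-capped marker pen, 128 mm long along its own x, 15 mm thick, lying in the bin; origin under its centre. Bystander.

How it is judged:
On the way, in this order (a step that is already met when the one before it is completed fails the run):
1. the lever is pushed down and latched (value of joint lever above 0.034 m), for 0.2 s.
2. the crumpet key is pressed right in (value of joint crumpet_key above 0.0022 m), for 0.05 s.
3. the crumpet key is let up again (value of joint crumpet_key below 0.0008 m), for 0.05 s.
4. the frozen key is pressed right in (value of joint frozen_key above 0.0022 m), for 0.05 s.
At the end, for the whole second after the job is handed in: The lever is latched down (more than 34 of its 36 mm), all four keys are up (within 0.8 mm), the toaster stands level and at rest within 20 mm of where it started, and every bystander is within 20 mm of where it started (value of joint lever above 0.034 m and value of joint each of cancel_key, reheat_key, crumpet_key, frozen_key below 0.0008 m and distance of each of toaster, jar, mug, plate, bin, bookend, marker_a, marker_b, marker_c from where it was at the start of the episode below 0.02 m and angle between toaster's own z axis and vertical below 0.03 rad and linear speed of toaster below 0.01 m/s); the robot touches nothing.
It fails at once if the cancel or the reheat key is pressed (value of joint any of cancel_key, reheat_key above 0.0016 m).
It fails at once if a key is pressed before the lever is down (value of joint lever below 0.03 m and value of joint any of cancel_key, reheat_key, crumpet_key, frozen_key above 0.0016 m).
It fails at once if the crumpet and frozen keys are pressed together (value of joint each of crumpet_key, frozen_key above 0.0016 m).
It fails at once if the toaster is lifted, tipped or shoved (height (world z) of toaster above 0.012 m or angle between toaster's own z axis and vertical above 0.12 rad or distance of toaster from where it was at the start of the episode above 0.03 m).
It fails at once if something standing around is lifted or knocked (distance of any of jar, mug, plate, bin, bookend, marker_a, marker_b, marker_c from where it was at the start of the episode above 0.03 m).
It also fails if it takes over 45 s, if anything falls off the work surface, if the arm or the gripper's body presses on something with over 40 N, if the wrist force passes 120 N, or if a joint passes its speed limit or range.

## Working session

There is one attempt and no reset: what is moved stays moved. The work goes in short steps, Python scripts to look and compute and a tool call to move; the robot and the scene stay as the last step left them, time stands still between calls to the robot, and variables do not carry over. Pictures are saved under pics/ and viewed, at most 10 in all, crops included, and the job is handed in when it is done.

Besides the shell and the picture viewer there is one more tool, called after "Call:" as name([rows], argument=value, ...), one row to a line, values as JSON. servo_tool: Moves the arm, as the interface text tells. Its arguments: {"type":"object","properties":{"plan":{"type":"array"}},"required":["plan"]}

```bash
mkdir -p pics; python3 - <<'E'
from station import robot
import cv2
for n in ("scene","side","wrist"):
    i=robot.camera_info(n); print(n,i)
    cv2.imwrite(f"pics/{n}0.png",robot.capture(n)[:,:,::-1])
s=robot.read_state(); print(s)
E
```

```text
scene {'vertical_fov': 50.98050666926527, 'cx': 329.79512009183145, 'cy': 238.7370416915179, 'xyz': array([ 1.54433534, -0.02253932,  0.81066996]), 'orientation': array([-0.33479828,  0.66600025,  0.59317739, -0.30412888])}
side {'vertical_fov': 42.93321711306265, 'cx': 324.8751122337482, 'cy': 236.9108749162868, 'xyz': array([0.35636138, 1.15508717, 0.96291051]), 'orientation': array([ 0.04321292, -0.09458068,  0.89447795, -0.43485209])}
wrist {'vertical_fov': 66.48989195170894, 'cx': 318.59874900408687, 'cy': 235.9567688938383, 'xyz': array([0.6261651 , 0.08466054, 0.37388358]), 'orientation': array([ 1.64798409e-01,  9.86326276e-01, -3.32274426e-04, -1.36039205e-03])}
{'clock': 0.15, 'q': array([-1.03415276e-01,  2.77019993e-01, -2.75262542e-02,  1.26797855e+00,
       -1.94967250e-05,  1.46739337e+00]), 'joint_vel': array([ 0.00049925, -0.00170254,  0.00590473, -0.00197569, -0.00097564,
        0.0008781 ]), 'effort': array([ 1.17211301e-03, -4.46055973e+01,  2.95638728e+01,  1.04999804e-02,
       -4.45402588e-05, -1.76044369e-05]), 'tcp_pos': array([6.24416836e-01, 3.53106169e-05, 2.30396894e-01]), 'eef_rot': array([-6.64778822e-04,  7.07110868e-01,  7.07102166e-01, -5.52328574e-04]), 'ft_force': array([ 0.35947512, -0.70575804, -0.36183528]), 'moment': array([0.02986657, 0.01830663, 0.00391506]), 'grip_force': 0.0, 'opening': 0.08536468156637599}
```

View pics/scene0.png

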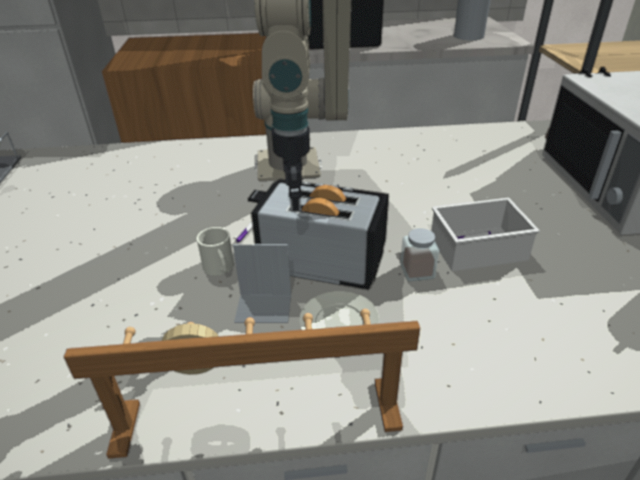

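View pics/side0.png

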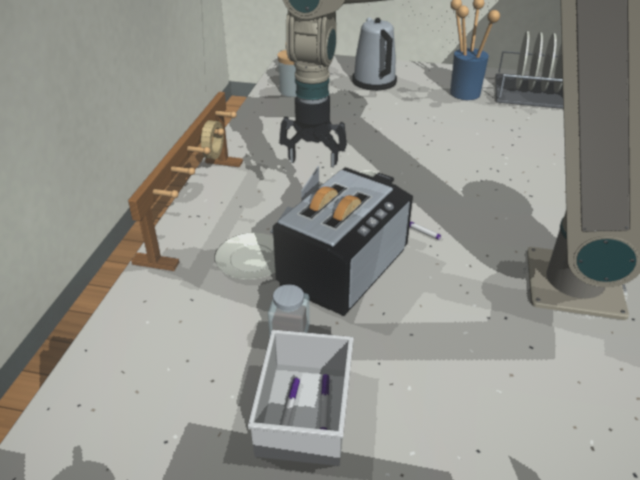

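The scene view shows the toaster with its lever end at left (256,197), towards world -y, and the keys on the robot side. The side view shows four keys at about (363,231), (376,223), (388,214) and (390,206), and the lever paddle near (380,179). I'll enlarge the side view.

```bash
python3 - <<'E'
import cv2
a=cv2.imread("pics/side0.png")[160:310,265:465]
cv2.imwrite("pics/sidec.png",cv2.resize(a,None,fx=4,fy=4,interpolation=cv2.INTER_CUBIC))
E
```

```text
(no output)
```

View pics/sidec.png

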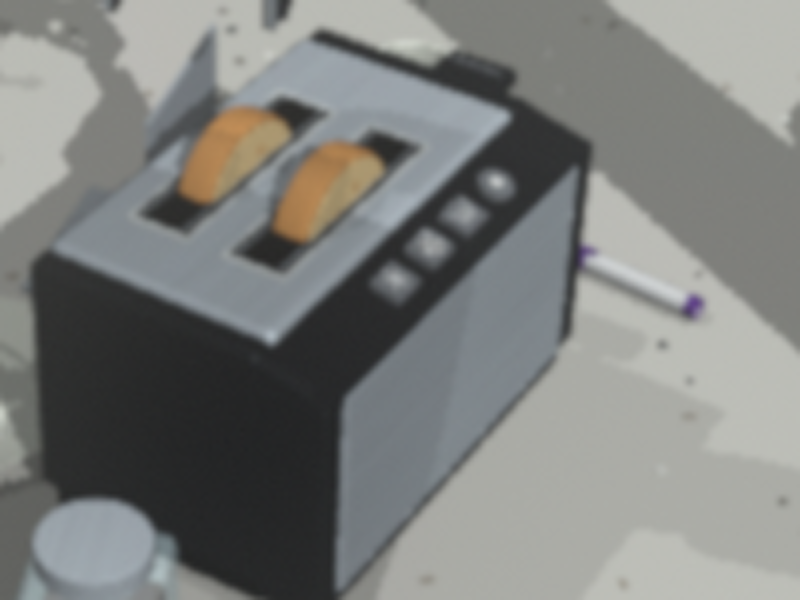

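View pics/wrist0.png

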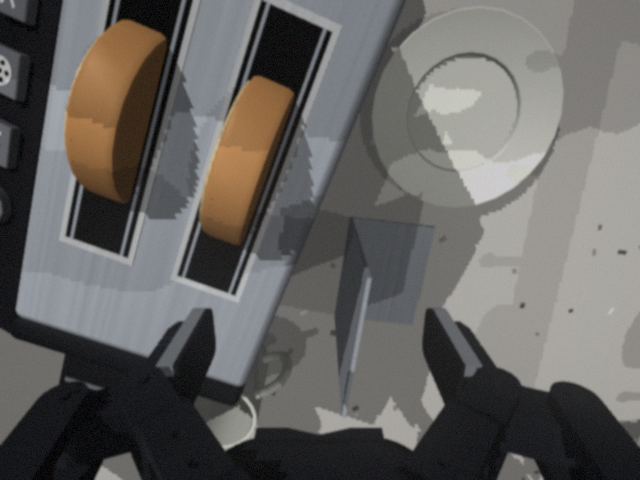

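The crop puts the keys (full image) at cancel (389,206), reheat (381,213.8), crumpet (372.5,221.8) and frozen (363.8,230.5). The bottom front corner at the +y end is at (348.8,309). The wrist view shows the lever-end edge at the lower left and the paddle at about (90,370), with the bookend, mug and plate behind the toaster. Next I'll fit the pose.

```bash
cat > h.py <<'E'
import numpy as np
from scipy.spatial.transform import Rotation as R
from scipy.optimize import least_squares
def rot(q): return R.from_quat(np.roll(q,-1)).as_matrix()
def proj(i,P):
    c=(np.atleast_2d(P)-i["xyz"])@rot(i["orientation"])
    f=240/np.tan(np.radians(i["vertical_fov"]/2))
    return c[:,:2]/c[:,2:]*f+[i["cx"],i["cy"]]
def world(p,P):
    c,s=np.cos(p[2]),np.sin(p[2]); return np.asarray(P)@np.array([[c,-s,0],[s,c,0],[0,0,1]]).T+[p[0],p[1],0]
K=np.array([[-.074,-.064,.179],[-.074,-.028,.179],[-.074,.008,.179],[-.074,.044,.179]])
LEV=np.array([0,-.167,.172])
def fit(obs,p0):  # obs: list of (info, toaster pts, pixels)
    r=least_squares(lambda p:np.concatenate([(proj(i,world(p,P))-u).ravel() for i,P,u in obs]),p0)
    return r.x,r.fun
E
python3 - <<'E'
from h import *
from station import robot
i=robot.camera_info("side")
u=np.array([[389,206],[381,213.8],[372.5,221.8],[363.8,230.5]])
p,e=fit([(i,K,u)],[.6,0,0]); print(p,e)
w=robot.camera_info("wrist")
print(world(p,K),world(p,LEV)); print(proj(w,world(p,[*K,LEV,[.095,-.145,.185]])).round(),proj(i,world(p,[[-.095,.145,0],LEV])))
E
```

```text
[ 0.53505953  0.0708375  -0.38699293] [ 0.03283865 -0.03625561 -0.07591849  0.01479199  0.02446957  0.14745054
  0.01806796 -0.12285152]
[[0.44237802 0.03949842 0.179     ]
 [0.45596461 0.07283615 0.179     ]
 [0.46955121 0.10617388 0.179     ]
 [0.4831378  0.13951162 0.179     ]] [ 0.47203282 -0.08381254  0.172     ]
[[-18. 198.]
 [-11. 135.]
 [ -3.  64.]
 [  6. -17.]
 [ 90. 375.]
 [231. 409.]] [[344.24403281 322.66627005]
 [382.98380947 177.72455697]]
```

The fit agrees to about 0.1 px and predicts the paddle where the wrist view shows it. I'll go above the lever with the gripper shut, aligned to the toaster, and re-measure from the wrist.

Call:
servo_tool([
  {"dx": 0, "dy": 0, "dz": -0.04, "turn": 8, "hand": 0},
  {"dx": -0.03, "dy": -0.05, "dz": -0.04, "turn": 16, "hand": 0},
  {"dx": -0.06, "dy": -0.1, "dz": -0.04, "turn": 22.2, "hand": 0},
  {"dx": -0.087, "dy": -0.153, "dz": -0.04, "turn": 22.2, "hand": 0},
  {"dx": -0.087, "dy": -0.153, "dz": -0.04, "turn": 22.2, "hand": 0},
  {"dx": -0.087, "dy": -0.153, "dz": -0.04, "turn": 22.2, "hand": 0},
  {"dx": -0.087, "dy": -0.153, "dz": -0.04, "turn": 22.2, "hand": 0},
  {"dx": -0.087, "dy": -0.153, "dz": -0.04, "turn": 22.2, "hand": 0},
])

```text
clock: 1.15
tcp_pos: [0.473, -0.0867, 0.2712]
eef_rot: [-0.0, 0.83, 0.558, 0.0]
ft_force: [-0.1, 0.3, 0.1]
opening: 0.0002
grip_force: 0.0
```

```bash
python3 - <<'E'
from h import *
from station import robot
import cv2
w=robot.camera_info("wrist")
cv2.imwrite("pics/wrist1.png",robot.capture("wrist")[:,:,::-1])
np.save("w1.npy",w,allow_pickle=True)
s=robot.read_state();print(s["clock"],s["tcp_pos"],s["eef_rot"],s["opening"],s["ft_force"])
p=[.53506,.07084,-.387]
print(proj(w,world(p,[*K,LEV])).round(1), proj(w,[s["tcp_pos"]]))
E
```

```text
1.2 [ 0.47281523 -0.08665694  0.27122585] [-6.66045304e-05  8.29698334e-01  5.58212029e-01 -2.36404453e-05] 9.511596992398423e-05 [-0.01549963  0.39203663 -0.36046477]
[[ 188.4   74. ]
 [ 180.9    3.9]
 [ 172.6  -74.7]
 [ 163.1 -163.5]
 [ 314.4  235. ]] [[315.97886429 311.65342765]]
```

View pics/wrist1.png

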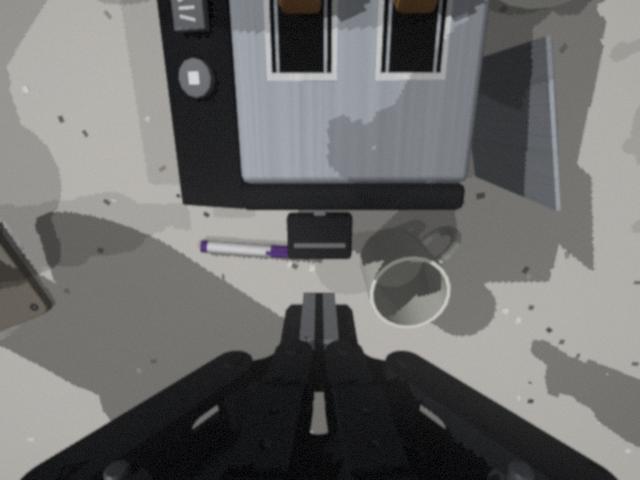

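The paddle's centre is at about (320,236) and the cancel key's at (195,77), so the tool is over the paddle to within ~3 mm with the wall clear. Pushing down now.

Call:
servo_tool([
  {"dx": 0, "dy": 0.001, "dz": 0.05, "turn": 0, "hand": 0},
  {"dx": 0, "dy": 0.001, "dz": 0.085, "turn": 0, "hand": 0},
  {"dx": 0, "dy": 0.001, "dz": 0.1, "turn": 0, "hand": 0},
  {"dx": 0, "dy": 0.001, "dz": 0.108, "turn": 0, "hand": 0},
  {"dx": 0, "dy": 0.001, "dz": 0.116, "turn": 0, "hand": 0},
  {"dx": 0, "dy": 0.001, "dz": 0.124, "turn": 0, "hand": 0},
  {"dx": 0, "dy": 0.001, "dz": 0.13, "turn": 0, "hand": 0},
  {"dx": 0, "dy": 0.001, "dz": 0.134, "turn": 0, "hand": 0},
  {"dx": 0, "dy": 0.001, "dz": 0.135, "turn": 0, "hand": 0},
  {"dx": 0, "dy": 0.001, "dz": 0.135, "turn": 0, "hand": 0},
])

```text
clock: 2.45
tcp_pos: [0.473, -0.0875, 0.1364]
eef_rot: [0.0, 0.83, 0.558, 0.0]
ft_force: [0.5, -0.3, 0.8]
opening: 0.0002
grip_force: 0.0
```

Call:
servo_tool([
  {"dx": 0, "dy": 0, "dz": -0.04, "turn": 0, "hand": 0},
  {"dx": 0, "dy": 0, "dz": -0.095, "turn": 0, "hand": 0},
  {"dx": 0.04, "dy": -0.03, "dz": -0.12, "turn": 0, "hand": 0},
  {"dx": 0.09, "dy": -0.05, "dz": -0.12, "turn": 0, "hand": 0},
  {"dx": 0.14, "dy": -0.07, "dz": -0.12, "turn": 0, "hand": 0},
  {"dx": 0.177, "dy": -0.077, "dz": -0.12, "turn": 0, "hand": 0},
  {"dx": 0.177, "dy": -0.077, "dz": -0.12, "turn": 0, "hand": 0},
  {"dx": 0.177, "dy": -0.077, "dz": -0.12, "turn": 0, "hand": 0},
  {"dx": 0.177, "dy": -0.077, "dz": -0.12, "turn": 0, "hand": 0},
])

```text
clock: 3.58
tcp_pos: [0.4684, 0.1046, 0.2563]
eef_rot: [0.0, 0.83, 0.557, -0.0]
ft_force: [0.3, 1.3, 0.4]
opening: 0.0002
grip_force: 0.0
```

```bash
python3 - <<'E'
from h import *
from station import robot
import cv2
w=robot.camera_info("wrist"); s=robot.read_state()
a=robot.capture("wrist")[:,:,::-1]; b=robot.capture("side")[:,:,::-1][160:310,265:465]
cv2.imwrite("pics/wrist2.png",a)
cv2.imwrite("pics/side2.png",cv2.resize(b,None,fx=4,fy=4,interpolation=cv2.INTER_CUBIC))
print(s["clock"],s["tcp_pos"],s["ft_force"])
p=[.53506,.07084,-.387]
print(proj(w,world(p,K)).round(1), proj(w,[s["tcp_pos"]]), world(p,K[2:]))
E
```

```text
3.575 [0.46843539 0.10464473 0.25631983] [0.28369202 1.2885748  0.37950571]
[[318.2 341.7]
 [318.  296.4]
 [317.8 246.6]
 [317.5 191.6]] [[316.34321185 311.64676751]] [[0.46955193 0.10617685 0.179     ]
 [0.48313876 0.13951449 0.179     ]]
```

View pics/wrist2.png

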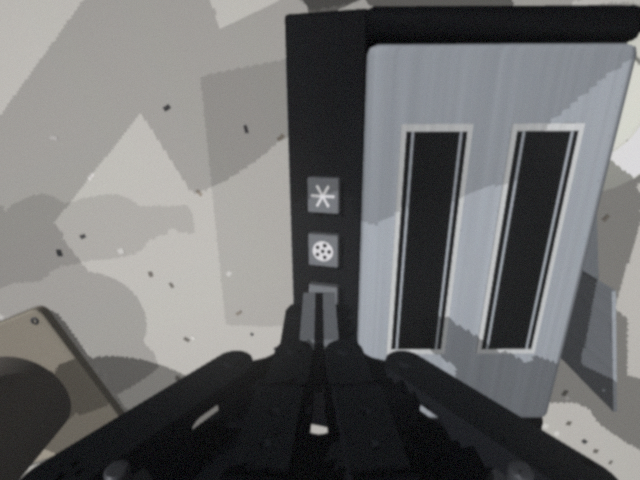

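View pics/side2.png

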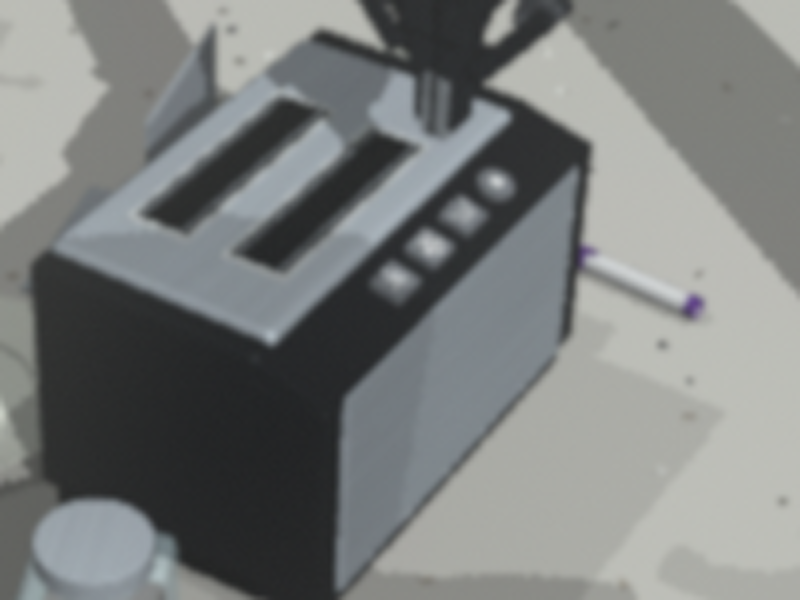

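The crumpets are lowered, so the lever has latched, and the toaster has not moved. In the wrist view the crumpet key is at (322,250) and the frozen key at (323,195), both within ~2 mm of prediction. Pressing the crumpet key gently.

Call:
servo_tool([
  {"dx": 0, "dy": 0, "dz": 0.045, "turn": 0, "hand": 0},
  {"dx": 0, "dy": 0, "dz": 0.07, "turn": 0, "hand": 0},
  {"dx": 0, "dy": 0, "dz": 0.075, "turn": 0, "hand": 0},
  {"dx": 0, "dy": 0, "dz": 0.077, "turn": 0, "hand": 0},
  {"dx": 0, "dy": 0, "dz": 0.078, "turn": 0, "hand": 0},
  {"dx": 0, "dy": 0, "dz": 0.078, "turn": 0, "hand": 0},
  {"dx": 0, "dy": 0, "dz": 0.078, "turn": 0, "hand": 0},
])

```text
clock: 4.55
tcp_pos: [0.4693, 0.1055, 0.1792]
eef_rot: [0.001, 0.83, 0.558, 0.001]
ft_force: [-0.9, -0.6, 0.9]
opening: -0.0001
grip_force: 1.1
```

Call:
servo_tool([
  {"dx": 0, "dy": 0, "dz": 0.001, "turn": 0, "hand": 0},
  {"dx": 0, "dy": 0, "dz": 0.002, "turn": 0, "hand": 0},
  {"dx": 0, "dy": 0, "dz": 0.002, "turn": 0, "hand": 0},
  {"dx": 0, "dy": 0, "dz": 0.002, "turn": 0, "hand": 0},
])

```text
clock: 5.05
tcp_pos: [0.4696, 0.1053, 0.1771]
eef_rot: [0.001, 0.83, 0.558, 0.001]
ft_force: [0.0, -3.3, 5.6]
opening: 0.0
grip_force: 2.4
```

Call:
servo_tool([
  {"dx": 0, "dy": 0, "dz": 0.001, "turn": 0, "hand": 0},
  {"dx": 0, "dy": 0, "dz": 0.0015, "turn": 0, "hand": 0},
  {"dx": 0, "dy": 0, "dz": 0.0015, "turn": 0, "hand": 0},
])

```text
clock: 5.42
tcp_pos: [0.4699, 0.1053, 0.1768]
eef_rot: [0.001, 0.83, 0.558, 0.001]
ft_force: [-2.0, -2.3, 12.1]
opening: 0.0
grip_force: 5.7
```

The key hit its hard stop (force rose from 5.6 to 12.1 N over 0.3 mm). I'll lift, shift one key pitch and press the frozen key to the same depth.

Call:
servo_tool([
  {"dx": 0, "dy": 0, "dz": -0.01, "turn": 0, "hand": 0},
  {"dx": 0, "dy": 0, "dz": -0.025, "turn": 0, "hand": 0},
  {"dx": 0, "dy": 0, "dz": -0.025, "turn": 0, "hand": 0},
  {"dx": 0.036, "dy": 0, "dz": -0.025, "turn": 0, "hand": 0},
  {"dx": 0.036, "dy": 0, "dz": -0.025, "turn": 0, "hand": 0},
  {"dx": 0.036, "dy": 0, "dz": -0.025, "turn": 0, "hand": 0},
  {"dx": 0.036, "dy": 0, "dz": -0.01, "turn": 0, "hand": 0},
  {"dx": 0.036, "dy": 0, "dz": -0.004, "turn": 0, "hand": 0},
  {"dx": 0.036, "dy": 0, "dz": -0.002, "turn": 0, "hand": 0},
  {"dx": 0.036, "dy": 0, "dz": 0, "turn": 0, "hand": 0},
  {"dx": 0.036, "dy": 0, "dz": 0, "turn": 0, "hand": 0},
  {"dx": 0.036, "dy": 0, "dz": 0, "turn": 0, "hand": 0},
])

```text
clock: 6.92
tcp_pos: [0.4818, 0.1381, 0.1765]
eef_rot: [0.001, 0.83, 0.558, -0.0]
ft_force: [-4.6, -4.2, 10.9]
opening: 0.0004
grip_force: 5.7
```

Same depth and force, so the frozen key is fully in. Lifting clear and checking.

Call:
servo_tool([
  {"dx": 0, "dy": 0, "dz": -0.01, "turn": 0, "hand": 0},
  {"dx": 0, "dy": 0, "dz": -0.05, "turn": 0, "hand": 0},
  {"dx": 0, "dy": 0, "dz": -0.09, "turn": 0, "hand": 0},
  {"dx": 0, "dy": 0, "dz": -0.09, "turn": 0, "hand": 0},
  {"dx": 0, "dy": 0, "dz": -0.09, "turn": 0, "hand": 0},
  {"dx": 0, "dy": 0, "dz": -0.09, "turn": 0, "hand": 0},
])

```text
clock: 7.68
tcp_pos: [0.4811, 0.1388, 0.2632]
eef_rot: [-0.001, 0.83, 0.558, -0.001]
ft_force: [-0.9, 1.2, -0.3]
opening: 0.0001
grip_force: 0.0
```

```bash
python3 - <<'E'
from station import robot
import cv2
cv2.imwrite("pics/side3.png",robot.capture("side")[:,:,::-1])
E
```

```text
(no output)
```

View pics/side3.png

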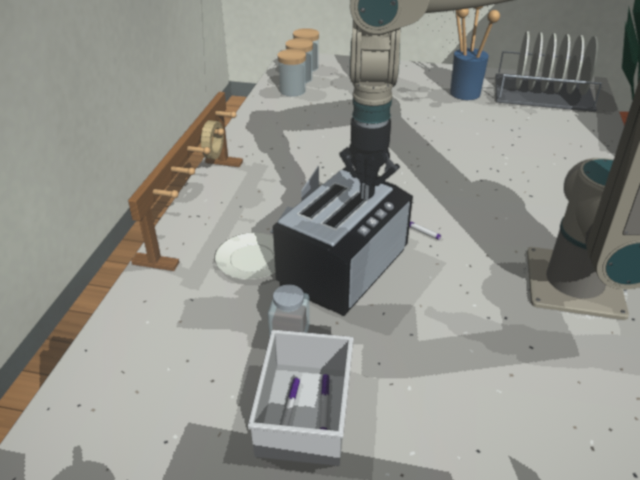

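The crumpets are still down, the keys are at their starting positions (364,230) to (389,206), nothing in this view has moved and the arm is clear.

```bash
python3 -c "
from station import robot
print(robot.job_done())"
```

```text
the job is handed in; nothing more can be done
None
```

I latched the lever, then pressed and released the crumpet key and after it the frozen key. Nothing was visibly moved, and I've handed the job in; no verdict was returned.

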